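# Square the drilled plates, then hold the sprung dust-box lid at its index

## Task

The drilled plates are going into the dust box for deburring. Knock the loose stack square in its tray, so that all five plates lie flush and hard up against both fences; then raise the box's sprung lid by its bar handle until the lid's pointer is level with the index finger on the quadrant, without swinging it well past (a wider gap lets dust out), and finish while still holding it steady there so I can load. Leave the index as it is set and the other tools where they lie.

Things in the scene. Friction and masses are not known exactly. Their poses are not given: they have to be found in the camera images.
- tray: Steel squaring tray lying on the table, fixed. Base 150 x 180 x 6 mm (x, y, z); origin at the centre of its underside. Two upright fences, 8 mm thick, rise to 36 mm above the table: the far fence with its inner face at x = +60 mm (runs along y), the left fence with its inner face at y = +70 mm (runs along x); they meet in a corner. The near (-x) and right (-y) sides are open. A plate seated against both fences has its centre at x = +25, y = +20 mm in the tray's frame.
- plate0: Loose drilled aluminium plate 0 of 5 (0 is the lowest, 4 the top one), 70 x 100 x 5 mm (x, y, z), 95 g; origin at the centre of its underside. The five lie on one another on the tray, shifted and turned a little; the first lies on the tray's base, so the stack reaches 31 mm above the table.
- plate1: Loose drilled aluminium plate 1 of 5 (0 is the lowest, 4 the top one), 70 x 100 x 5 mm (x, y, z), 95 g; origin at the centre of its underside. The five lie on one another on the tray, shifted and turned a little; the first lies on the tray's base, so the stack reaches 31 mm above the table.
- plate2: Loose drilled aluminium plate 2 of 5 (0 is the lowest, 4 the top one), 70 x 100 x 5 mm (x, y, z), 95 g; origin at the centre of its underside. The five lie on one another on the tray, shifted and turned a little; the first lies on the tray's base, so the stack reaches 31 mm above the table.
- plate3: Loose drilled aluminium plate 3 of 5 (0 is the lowest, 4 the top one), 70 x 100 x 5 mm (x, y, z), 95 g; origin at the centre of its underside. The five lie on one another on the tray, shifted and turned a little; the first lies on the tray's base, so the stack reaches 31 mm above the table.
- plate4: Loose drilled aluminium plate 4 of 5 (0 is the lowest, 4 the top one), 70 x 100 x 5 mm (x, y, z), 95 g; origin at the centre of its underside. The five lie on one another on the tray, shifted and turned a little; the first lies on the tray's base, so the stack reaches 31 mm above the table.
- dust_box: Bench dust-extraction box, painted sheet steel, fixed. 260 x 300 x 120 mm (x, y, z) without its lid; origin at the centre of its underside; +x is its rear, with the hose and the lid hinge. Its position and heading vary.
- lid_hinge (a point): Middle of the lid's hinge axis, 115 mm behind the box's centre and 128 mm above the table; the axis runs along the box's y.
- lid (a joint): Opening angle of the lid, rad: 0 closed, grows as the front edge rises, end stop 1.35. Two coil springs and its weight always pull it shut: straight up at the handle it takes about 7 N to start, 11 N at 0.4 rad and 19 N at 0.75 rad (along the arc about 7, 9 and 11 N).
- lid_cover: The lid: 247 x 300 x 6 mm steel frame with a clear window. Origin on the hinge axis (at lid_hinge); x runs from the front edge (-255 mm) to the hinge, z is the lid's normal, up when closed; top face 1 mm below the axis.
- lid_bar: Black bow handle on the lid near its front edge: round bar 14 mm thick, along the lid's y, free for 104 mm between two legs. Origin at the bar's middle, on its axis: x = -215 mm, z = +44 mm in the lid's frame; 45 mm above the lid's top face.
- lid_pointer (a point): Tip of the small steel pointer on the lid's left (+y) edge, 185 mm from the hinge axis; x = -185, y = +162.5, z = 0 mm in the lid's frame.
- index (a joint): Angle of the index finger on the graduated quadrant at the box's left side, rad, on the same axis and scale as the lid: the pointer is level with the index finger when the lid's angle equals this. Clamped with a thumb nut; set differently each time (0.40 to 0.75). The quadrant is a 4 mm steel sector standing just outside the left (+y) wall, centred on the hinge axis, with graduations every 10 degrees; it reaches 265 mm above the table, so pass over it.
- index_nose (a point): Tip of the index finger: small steel bar beside the black thumb nut on the quadrant, 185 mm from the hinge axis; the pointer's tip comes to this very point when level.
- paste_jar: Jar of cutting paste, 50 mm across, 65 mm high, standing between the work places; origin at its underside. Bystander.
- tap_wrench: Steel tap wrench lying along x, about 210 x 18 x 18 mm; origin on the table below its middle. Bystander.
- try_square: Engineer's square lying to the far left, stock 100 x 20 x 16 mm, blade 150 mm long; origin under the stock's middle. Bystander.
- hammer: Hammer lying to the far right along x; origin under it. Bystander.

How it is judged (in metres and radians):
On the way, in this order (a step that is already met when the one before it is completed fails the run):
1. all five plates flush and against both fences, at rest (x of plate0 in the frame of tray between 0.022 and 0.028 m and y of plate0 in the frame of tray between 0.017 and 0.023 m and angle between the x axis of each of plate0, plate1, plate2, plate3, plate4 and the x axis of tray, either way round below 0.04 rad and angle between each of plate0, plate1, plate2, plate3, plate4's own z axis and vertical below 0.03 rad and linear speed of each of plate0, plate1, plate2, plate3, plate4 below 0.01 m/s and x of plate1 in the frame of tray between 0.022 and 0.028 m and y of plate1 in the frame of tray between 0.017 and 0.023 m and x of plate2 in the frame of tray between 0.022 and 0.028 m and y of plate2 in the frame of tray between 0.017 and 0.023 m and x of plate3 in the frame of tray between 0.022 and 0.028 m and y of plate3 in the frame of tray between 0.017 and 0.023 m and x of plate4 in the frame of tray between 0.022 and 0.028 m and y of plate4 in the frame of tray between 0.017 and 0.023 m), for 0.2 s.
2. the lid is raised by its handle to the index (z of lid_pointer in the frame of index_nose between -0.008 and 0.008 m and contact force between the fingers and lid_bar above 3 N), for 0.2 s.
At the end, for the whole second after the job is handed in: Each plate within 3 mm of its place against both fences, turned under 0.04 rad, flat and at rest; lid pointer within 8 mm of the index finger and still; fingers hold the lid bar (over 3 N), nothing loose props the lid; index moved under 4 mm, other tools under 30 mm (all of step 1 and all of step 2 and contact force between lid_cover and plate0 below 0.3 N and contact force between lid_cover and plate1 below 0.3 N and contact force between lid_cover and plate2 below 0.3 N and contact force between lid_cover and plate3 below 0.3 N and contact force between lid_cover and plate4 below 0.3 N and contact force between lid_cover and paste_jar below 0.3 N and contact force between lid_cover and tap_wrench below 0.3 N and contact force between lid_cover and try_square below 0.3 N and contact force between lid_cover and hammer below 0.3 N and velocity of joint lid between -0.05 and 0.05 rad/s and distance of index_nose from where it was at the start of the episode below 0.004 m and distance of each of paste_jar, tap_wrench, try_square, hammer from where it was at the start of the episode below 0.03 m); the arm keeps its last pose, push and grip.
It fails at once if the lid rises more than 22 mm (at the pointer) past the index (z of lid_pointer in the frame of index_nose above 0.022 m).
It fails at once if the index is shifted (distance of index_nose from where it was at the start of the episode above 0.006 m).
It fails at once if a bystander tool is disturbed (distance of any of paste_jar, tap_wrench, try_square, hammer from where it was at the start of the episode above 0.03 m).
It also fails if it takes over 72 s, if anything falls off the work surface, if the arm or the gripper's body presses on something with over 40 N, if the wrist force passes 120 N, or if a joint passes its speed limit or range.

## Robot

A 6-joint arm with a two-finger parallel gripper is mounted at the origin on the work surface. World frame = base frame: x ahead of the robot, y to its left, z up, the work surface at z = 0. Lengths are in mm, angles in degrees, forces in N, time in s.
With the tool pointing down it reaches from about 350 to 850 mm from the base axis. Payload 8.1 kg.
Tool frame: the origin (TCP) lies midway between the tips of the shut fingers; the grasp point (between the pads) lies 19 mm behind it; z points along the fingers, y is the line along which they close (so a half turn about z gives the same grasp; the last joint's range is limited). The gripper opens to 85 mm and grips with 20 to 120 N. Pads are 22 mm wide; open, the fingers measure 114 mm over their backs; the gripper's body (76 mm by 85 mm) begins 54 mm behind the grasp point. The pads swing forward as they close: fully open they stand 13 mm farther back than shut.
Start: joints at [-4.893, 7.471, 85.268, -0, 87.261, -4.893], TCP at [600.004, 0.022, 201.392] pointing down, gripper open.
Joint ranges: [-169.43, 169.43], [-51.17, 129.36], [1.28, 143.12], [-76.62, 256.62], [0, 156.53], [-152.29, 152.29]. Speed limits (degrees/s): [136.94, 136.94, 159.86, 180, 180, 180].

## Interface

Orientations are given as [roll, pitch, yaw] about the fixed x, y, z axes, in that order (R = Rz(yaw) Ry(pitch) Rx(roll)).
In Python, from bench import r gives the robot as it stands. The module is installed in compiled form; this text tells all that it offers.
- The arm moves only by the tool jog_arm, never from a script. Its argument "rows" is a list of rows, each a list of 2 entries, a list of its own where there are three numbers: the shift along the tool's x, y, z in mm, then the turn, a rotation vector about the tool's x, y, z in rad. A call has 1 to 10 rows; each row is the pose to reach, as a shift and turn from the pose commanded when the call began, along the tool's axes at that moment; what a row does not reach only later rows make up. A row lasts 1/10 s, in which the tool goes at most 50 mm and 8.59 degrees, less where a joint would pass 70% of its speed; a pose out of reach is approached as far as the arm can. A call with a gripper value outside its range is refused whole. "grip" is the finger opening in mm, from 0 to 85.4, set as the call begins (left out, the last holds). The fingers move at their own pace and stop on an object; "force" is the grip in N (left out, the last holds). Time passes only in rows, so rows that repeat a pose let the fingers close. It gives the time, the measured TCP pose, the force, the opening and the grip force at its end, in the units of the state.
- r.sense(): the state, without advancing time (a new reading comes with each control period).
- r.snapshot(name): name is "scene" or "side" or "wrist"; returns (picture, depth): 400x640x3 uint8, blue, green, red; 400x640 float32, mm along the optical axis (not along the pixel's ray), 0 where there is no reading.
- r.camera_params(name): a dict with "fx", "fy", "cx", "cy" (pixels), "dist_coeffs" ([k1, k2, p1, p2, k3] as OpenCV has them; the pictures are not rectified), "pose" (4x4, takes a point from camera to world coordinates); the wrist camera has in their place "tool_from_camera" (4x4, takes a point from camera to tool coordinates, whose origin is the TCP and whose axes are the flange's). Camera axes: x right, y down, z forward; pixel columns grow to the right and rows downward; lengths in mm; the calibration is good to about 2 mm. A picture is of the moment at which its call begins: read the wrist's pose just before it. camera_params takes no time and is no camera call.
- r.hand_in(): hands the job in; it is judged then, once.
The state is a dict: "time": time; "joint_pos": joint angles; "qd": joint speeds; "joint_efforts": joint torques, N m; "tool_pos": TCP position; "tcp_rot": TCP orientation; "ft_force": force on the tool from outside, world axes, zero at the start; "wrist_torque": the same for the moment, N m; "finger_gap": finger opening in mm; "grip_force": force on a finger pad.
Only numpy, scipy, OpenCV 4.12 (cv2) and the standard library are available. Lean on these libraries where they do the work, as an engineer would, in place of code of your own. Each camera call takes 0.05 s, during which the arm holds its last target. There are 200 camera calls.

## Working session

There is one attempt and no reset: what is moved stays moved. The work goes in short steps, Python scripts to look and compute and a tool call to move; the robot and the scene stay as the last step left them, time stands still between calls to the robot, and variables do not carry over. Pictures are saved under pics/ and viewed, at most 10 in all, crops included, and the job is handed in when it is done.

Besides the shell and the picture viewer there is one more tool, called after "Emit:" as name([rows], argument=value, ...), one row to a line, values as JSON. jog_arm: Moves the arm, as the interface text tells. Its arguments: {"type":"object","properties":{"rows":{"type":"array"},"grip":{"type":"number"},"force":{"type":"number"}},"required":["rows"]}

```bash
mkdir -p pics
cat > h.py <<'E'
import numpy as np,cv2
from bench import r
def world(name,snap=None):
    p,d=snap or r.snapshot(name); c=r.camera_params(name)
    K=np.array([[c['fx'],0,c['cx']],[0,c['fy'],c['cy']],[0,0,1]],float)
    v,u=np.mgrid[0:400,0:640]
    n=cv2.undistortPoints(np.stack([u,v],-1).reshape(-1,1,2).astype(float),K,np.array(c['dist_coeffs'],float)).reshape(400,640,2)
    P=np.dstack([n[...,0]*d,n[...,1]*d,d,np.ones_like(d)])
    W=P@np.array(c['pose']).T
    W=W[...,:3]; W[d==0]=np.nan
    return p,W
E
python3 - <<'E'
from h import *
print(r.sense())
for n in("scene","side"):
    p,W=world(n); cv2.imwrite(f"pics/{n}0.png",p); np.save(f"{n}0.npy",W); print(n,np.round(r.camera_params(n)['pose'],2).tolist())
E
```

```text
{'time': 0.0, 'joint_pos': array([-4.89291582e+00,  7.51426001e+00,  8.53306810e+01,  9.07793150e-04,
        8.72598541e+01, -4.89314101e+00]), 'qd': array([ 0.03262047,  0.01682518, -0.05755464, -0.03452808,  0.03972922,
       -0.05817609]), 'joint_efforts': array([-1.90700346e-03, -5.69404185e+01, -5.00557995e+01, -2.19391650e-04,
        1.44415747e-02,  7.24149572e-05]), 'tool_pos': array([5.99398177e+02, 8.16363694e-02, 2.00339872e+02]), 'tcp_rot': array([-1.79895664e+02, -9.84214238e-03,  9.00001720e+01]), 'ft_force': array([ 0.36384438,  1.11365159, -0.44048611]), 'wrist_torque': array([ 0.04543822, -0.00528277,  0.0290711 ]), 'grip_force': 0.0, 'finger_gap': 85.15469849791756}
scene [[0.04, 0.74, -0.68, 1595.85], [1.0, -0.04, 0.02, -64.7], [-0.01, -0.68, -0.74, 1217.3], [0.0, 0.0, 0.0, 1.0]]
side [[0.77, -0.37, 0.52, -50.31], [-0.64, -0.42, 0.64, -784.76], [-0.01, -0.83, -0.56, 803.48], [0.0, 0.0, 0.0, 1.0]]
```

View pics/scene0.png

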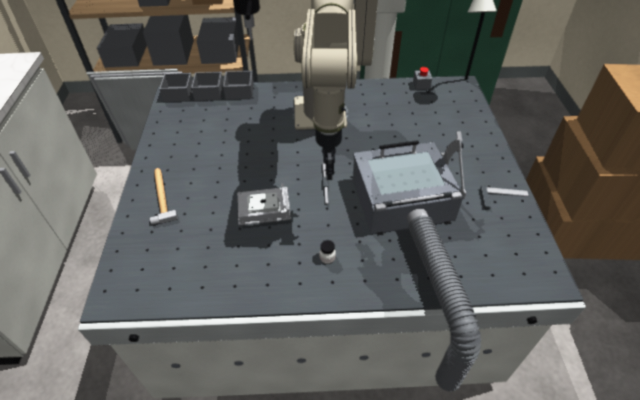

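View pics/side0.png

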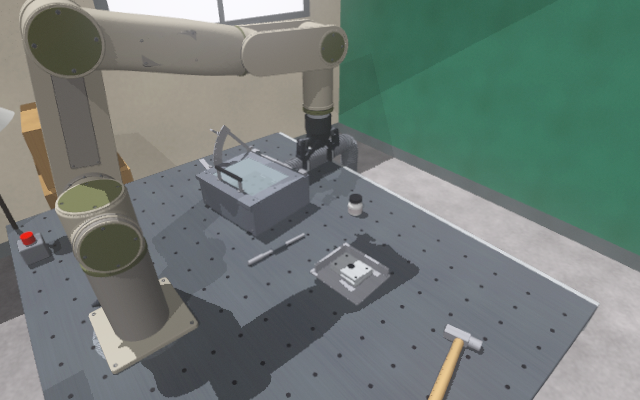

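Run:
```python
from h import *
W=np.load("scene0.npy");S=np.load("side0.npy")
for n,A,pts in(("sc",W,[(265,205),(242,222),(290,218),(238,193),(285,188),(328,252),(325,190),(356,148),(430,146),(458,195),(371,213),(397,148),(460,140),(405,175)]),("si",S,[(355,270),(312,270),(347,243),(388,268),(350,298),(228,172),(222,128),(355,205)])):
    for u,v in pts: print(n,u,v,np.round(A[v,u]))
# box heading: lid plane points
for n,A in(("sc",W),("si",S)):
    m=(A[...,2]>117)&(A[...,2]<132)&(A[...,0]>350)&(A[...,0]<950)&(A[...,1]>60)&(A[...,1]<520)
    q=A[m][:,:2].astype(np.float32); print(n,len(q),cv2.minAreaRect(q),np.median(A[m][:,2]))
    m=(A[...,2]>15)&(A[...,2]<40)&(A[...,0]>450)&(A[...,0]<850)&(A[...,1]<-60)&(A[...,1]>-300)
    q=A[m][:,:2].astype(np.float32); print(n,len(q),cv2.minAreaRect(q))
print({k:np.round(v,3).tolist() for k,v in r.camera_params("wrist").items()})
```

```text
sc 265 205 [ 550. -212.   32.]
sc 242 222 [ 605. -290.   12.]
sc 290 218 [ 590. -127.    5.]
sc 238 193 [ 466. -315.    8.]
sc 285 188 [ 454. -144.   13.]
sc 328 252 [777.  -7.  59.]
sc 325 190 [475.   0.  16.]
sc 356 148 [242. 136.   4.]
sc 430 146 [383. 382. 127.]
sc 458 195 [626. 421. 129.]
sc 371 213 [654. 139.  90.]
sc 397 148 [386. 263. 126.]
sc 460 140 [512. 428. 264.]
sc 405 175 [523. 267. 126.]
si 355 270 [ 530. -242.   29.]
si 312 270 [ 453. -142.    3.]
si 347 243 [ 618. -117.   -0.]
si 388 268 [ 601. -302.   36.]
si 350 298 [ 461. -294.    7.]
si 228 172 [420. 251. 177.]
si 222 128 [503. 426. 253.]
si 355 205 [745. -22.  40.]
sc 4714 ((513.328369140625, 274.20953369140625), (279.633544921875, 311.13250732421875), 8.51918888092041) 127.27898441418074
sc 867 ((527.7486572265625, -223.18661499023438), (140.21966552734375, 164.43209838867188), 5.498705863952637)
si 3242 ((513.4121704101562, 273.4258117675781), (273.3460693359375, 320.09149169921875), 8.33485221862793) 124.92184016137662
si 1319 ((525.954345703125, -225.56903076171875), (137.14993286132812, 162.95957946777344), 5.909241199493408)
{'fx': 310.457, 'fy': 310.457, 'cx': 321.131, 'cy': 198.263, 'dist_coeffs': [0.018, 0.0, 0.0, 0.0, 0.0], 'tool_from_camera': [[0.0, -0.954, -0.3, 75.758], [1.0, 0.0, -0.001, -0.437], [0.001, -0.3, 0.954, -173.722], [0.0, 0.0, 0.0, 1.0]]}
```

Emit:
jog_arm([
  [[-45,-16,0],[0,0,-0.03]],
  [[-90,-32,0],[0,0,-0.06]],
  [[-135,-48,0],[0,0,-0.09]],
  [[-180,-65,0],[0,0,-0.096]],
  [[-180,-65,0],[0,0,-0.096]],
  [[-180,-65,0],[0,0,-0.096]],
])

```text
time: 0.7
tool_pos: [534.4, -180.9, 201.0]
tcp_rot: [-180.0, -0.0, 95.3]
ft_force: [0.0, 0.4, -0.1]
finger_gap: 85.4
grip_force: 0.0
```

```bash
cat >> h.py <<'E'
from scipy.spatial.transform import Rotation as Ro
def wrist():
    s=r.sense(); snap=r.snapshot("wrist"); c=r.camera_params("wrist")
    T=np.eye(4);T[:3,:3]=Ro.from_euler('xyz',s['tcp_rot'],degrees=True).as_matrix();T[:3,3]=s['tool_pos']
    P=T@np.array(c['tool_from_camera']);d=snap[1]
    K=np.array([[c['fx'],0,c['cx']],[0,c['fy'],c['cy']],[0,0,1]],float)
    v,u=np.mgrid[0:400,0:640]
    n=cv2.undistortPoints(np.stack([u,v],-1).reshape(-1,1,2).astype(float),K,np.array(c['dist_coeffs'],float)).reshape(400,640,2)
    W=(np.dstack([n[...,0]*d,n[...,1]*d,d,np.ones_like(d)])@P.T)[...,:3]; W[d==0]=np.nan
    return s,snap[0],W
E
python3 - <<'E'
from h import *
s,p,W=wrist(); np.save("w1.npy",W); cv2.imwrite("pics/w1.png",p); print(s['tool_pos'],s['tcp_rot'],s['time'])
E
```

```text
[ 534.37304702 -180.88126133  200.98493389] [-1.79968837e+02 -3.74583349e-02  9.53327542e+01] 0.7
```

View pics/w1.png

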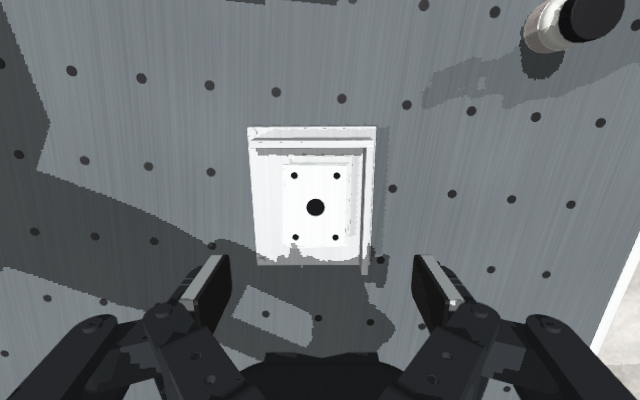

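Run:
```python
from h import *
W=np.load("w1.npy")
m=np.zeros((400,640),bool); m[115:285,235:390]=1
z=W[...,2]
for lo,hi in((3,9),(28,33.5),(33.5,40)):
    k=m&(z>lo)&(z<hi); print(lo,hi,k.sum(),cv2.minAreaRect(W[k][:,:2].astype(np.float32)))
# far fence inner edge / left fence: print fence pixels
k=m&(z>33.5)&(z<40)
q=W[k]; 
from collections import Counter
for row in range(150,265,15):
    c=np.where(k[row])[0]; c=c[c>340]
    if len(c): print(row,c[0],c[-1],np.round(W[row,c[0]],1),np.round(W[row,c[-1]],1))
for col in range(255,375,20):
    c=np.where(k[:,col])[0]; c=c[c<160]
    if len(c): print(col,c[0],c[-1],np.round(W[c[0],col],1),np.round(W[c[-1],col],1))
print(np.round(z[200,240:385:2]),np.round(z[120:275:2,318]))
```

```text
3 9 8076 ((524.9090576171875, -233.786865234375), (202.23818969726562, 223.92892456054688), 5.466536045074463)
28 33.5 4843 ((524.4470825195312, -225.72695922851562), (131.22860717773438, 162.91090393066406), 3.52247953414917)
33.5 40 2068 ((528.0084228515625, -228.28305053710938), (134.6136016845703, 164.22523498535156), 5.560384273529053)
150 366 373 [ 580.1 -152.    34.5] [ 587.5 -151.1   36. ]
165 366 372 [ 581.9 -168.    37.5] [ 588.6 -167.5   36.7]
180 365 372 [ 583.3 -185.2   36.6] [ 591.1 -184.5   36.3]
195 365 371 [ 585.5 -202.3   37.5] [ 592.4 -201.9   36.6]
210 364 370 [ 586.8 -220.3   37.6] [ 593.6 -219.6   37.6]
225 363 370 [ 588.5 -239.8   35.1] [ 596.4 -238.3   36.8]
240 363 369 [ 590.8 -258.3   36.6] [ 597.8 -257.3   37.4]
255 362 368 [ 592.4 -278.5   35.7] [ 599.3 -277.    37.4]
255 141 147 [ 459.4 -153.3   37.1] [ 459.5 -159.8   36.4]
275 140 147 [ 480.3 -150.6   33.6] [ 481.3 -157.6   37.9]
295 140 147 [ 502.  -148.5   34.2] [ 502.7 -155.7   36.7]
315 140 147 [ 523.6 -146.5   34.2] [ 524.3 -153.7   36.3]
335 140 147 [ 545.1 -144.3   35.9] [ 545.9 -151.7   36.1]
355 140 147 [ 566.7 -142.3   35.5] [ 567.6 -149.7   35.9]
[-0.  3.  1.  2.  2.  2.  2.  8.  7.  7.  9.  6.  8.  6.  8.  7.  7.  7.
  8.  8.  7.  8. 22. 33. 33. 33. 33. 31. 33. 33. 32. 32. 32. 32. 31. 32.
 32. nan 32. 32. 32. 31. 33. 32. 32. 34. 32. 33. 32. 33. 32. nan 32. 17.
 16. 12.  7.  5.  7.  8.  9. 17. 34. 38. 37. 38.  7.  1. -0. -0.  1.  1.
  1.] [-1.  1.  1.  2.  7.  7.  8.  7.  8. 16. 35. 38. 37. 37.  7.  8.  7.  7.
 12. 12. 12. 11. 17. 31. 31. 33. 33. 32. 33. 33. 32. 33. 31. 33. 33. 32.
 32. 33. 30. 33. 32. 32. 31. 31. 32. 32. 33. 33. 32. 31. 32. 33. 33. 32.
 32. 33. 32. 32. 33. 33. 33. 33. 32. 32.  8.  7.  8.  6.  7.  7.  6.  7.
  6.  1.  0.  2.  2.  1.]
```

Emit:
jog_arm([
  [[-50,2,0],[0,0,-0.004]],
  [[-100,5,0],[0,0,-0.004]],
  [[-110,5,45],[0,0,-0.004]],
  [[-110,5,90],[0,0,-0.004]],
  [[-110,5,135],[0,0,-0.004]],
  [[-110,5,165],[0,0,-0.004]],
  [[-110,5,175],[0,0,-0.004]],
  [[-110,5,180],[0,0,-0.004]],
  [[-110,5,182],[0,0,-0.004]],
  [[-110,5,182],[0,0,-0.004]],
], grip=40)

```text
time: 1.75
tool_pos: [552.2, -289.5, 21.5]
tcp_rot: [179.9, 0.1, 95.8]
ft_force: [0.3, -0.7, 0.1]
finger_gap: 40.0
grip_force: 0.0
```

Emit:
jog_arm([
  [[0,0,2],[0,0,0]],
  [[0,0,4],[0,0,0]],
  [[0,0,6],[0,0,0]],
  [[0,0,7],[0,0,0]],
  [[0,0,8],[0,0,0]],
  [[0,0,9],[0,0,0]],
  [[0,0,10],[0,0,0]],
  [[0,0,10],[0,0,0]],
])

```text
time: 2.55
tool_pos: [550.4, -288.9, 9.1]
tcp_rot: [-180.0, -0.0, 95.7]
ft_force: [0.6, 0.0, 0.1]
finger_gap: 40.0
grip_force: 0.0
```

Emit:
jog_arm([
  [[0,0,1],[0,0,0]],
  [[0,0,2],[0,0,0]],
  [[0,0,2],[0,0,0]],
])

```text
time: 2.85
tool_pos: [550.4, -288.9, 7.2]
tcp_rot: [-180.0, -0.0, 95.7]
ft_force: [0.4, -0.7, -0.4]
finger_gap: 40.3
grip_force: 0.0
```

Emit:
jog_arm([
  [[0,0,1],[0,0,0]],
  [[0,0,1],[0,0,0]],
])

```text
time: 3.05
tool_pos: [550.5, -288.9, 6.2]
tcp_rot: [-180.0, -0.0, 95.7]
ft_force: [-0.5, -0.3, -0.3]
finger_gap: 39.9
grip_force: 0.0
```

Emit:
jog_arm([
  [[0,0,1],[0,0,0]],
  [[0,0,1],[0,0,0]],
])

```text
time: 3.25
tool_pos: [550.4, -289.0, 5.2]
tcp_rot: [-180.0, -0.0, 95.7]
ft_force: [0.2, 0.4, 0.4]
finger_gap: 40.0
grip_force: 0.0
```

Emit:
jog_arm([
  [[0,0,1],[0,0,0]],
  [[0,0,1],[0,0,0]],
])

```text
time: 3.45
tool_pos: [550.4, -288.9, 4.3]
tcp_rot: [-180.0, -0.0, 95.7]
ft_force: [0.3, -0.2, 0.1]
finger_gap: 40.0
grip_force: 0.0
```

Emit:
jog_arm([
  [[0,0,1],[0,0,0]],
  [[0,0,1],[0,0,0]],
])

```text
time: 3.65
tool_pos: [550.5, -289.0, 3.3]
tcp_rot: [-180.0, -0.0, 95.7]
ft_force: [-0.8, -0.3, 0.0]
finger_gap: 40.0
grip_force: 0.0
```

Emit:
jog_arm([
  [[0,0,1],[0,0,0]],
  [[0,0,1],[0,0,0]],
])

```text
time: 3.85
tool_pos: [550.4, -288.9, 2.2]
tcp_rot: [-180.0, -0.0, 95.7]
ft_force: [0.1, 0.1, 0.0]
finger_gap: 39.9
grip_force: 0.0
```

Emit:
jog_arm([
  [[0,0,1],[0,0,0]],
  [[0,0,1],[0,0,0]],
])

```text
time: 4.05
tool_pos: [550.4, -288.9, 1.2]
tcp_rot: [-180.0, -0.0, 95.7]
ft_force: [-0.2, 0.1, -0.3]
finger_gap: 39.8
grip_force: 0.0
```

Emit:
jog_arm([
  [[0,0,1],[0,0,0]],
  [[0,0,1],[0,0,0]],
])

```text
time: 4.25
tool_pos: [550.4, -288.9, 0.2]
tcp_rot: [-180.0, -0.0, 95.7]
ft_force: [0.0, -0.2, -0.5]
finger_gap: 40.1
grip_force: 0.0
```

Emit:
jog_arm([
  [[0,0,1],[0,0,0]],
  [[0,0,1],[0,0,0]],
])

```text
time: 4.45
tool_pos: [550.4, -288.9, -0.8]
tcp_rot: [-180.0, -0.0, 95.7]
ft_force: [0.3, -0.5, -1.0]
finger_gap: 40.0
grip_force: 0.0
```

Emit:
jog_arm([
  [[0,0,1],[0,0,0]],
  [[0,0,1],[0,0,0]],
])

```text
time: 4.65
tool_pos: [550.4, -288.9, -1.8]
tcp_rot: [-180.0, -0.0, 95.7]
ft_force: [0.0, 1.0, -0.4]
finger_gap: 40.2
grip_force: 0.0
```

Run:
```python
from h import *
s,p,W=wrist(); cv2.imwrite("pics/w2.png",p); print(s['tool_pos'],s['ft_force'])
```

```text
[ 550.41461265 -288.90176041   -1.79023863] [ 0.0469816   0.95922788 -0.41323481]
```

View pics/w2.png

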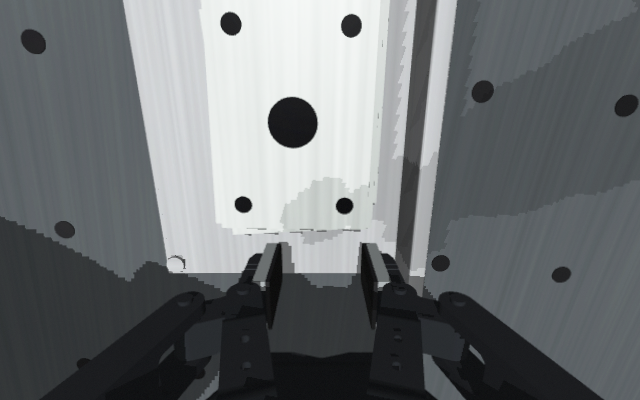

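Run:
```python
from h import *
s,p,W=wrist()
for u,v in [(273,246),(277,246),(281,247),(268,252),(364,246),(368,246),(262,258),(255,258),(385,260),(300,232),(300,226),(300,245),(300,268),(322,240)]: print(u,v,np.round(W[v,u],1))
```

```text
273 246 [ 526.1 -281.4   38. ]
277 246 [ 528.  -281.2   38. ]
281 247 [ 529.5 -283.9   33.4]
268 252 [ 524.8 -281.4   44.3]
364 246 [ 568.9 -276.5   39.1]
368 246 [ 571.  -276.8   38.2]
262 258 [ 523.  -281.9   49.5]
255 258 [ 518.6 -286.5   41.8]
385 260 [ 578.3 -279.9   44.7]
300 232 [ 537.4 -286.5    7.4]
300 226 [ 537.9 -272.3   32.4]
300 245 [ 538.  -295.3    6.2]
300 268 [ 539.2 -309.5    7.7]
322 240 [ 550.5 -290.6    6.5]
```

Emit:
jog_arm([
  [[0,0,1],[0,0,0]],
  [[0,0,1],[0,0,0]],
])

```text
time: 4.95
tool_pos: [550.4, -289.0, -2.7]
tcp_rot: [-180.0, -0.0, 95.7]
ft_force: [0.6, 0.4, -0.7]
finger_gap: 40.1
grip_force: 0.0
```

Emit:
jog_arm([
  [[0,0,1],[0,0,0]],
  [[0,0,1],[0,0,0]],
])

```text
time: 5.15
tool_pos: [550.4, -288.9, -3.8]
tcp_rot: [-180.0, -0.0, 95.7]
ft_force: [0.3, -1.3, -0.9]
finger_gap: 40.2
grip_force: 0.0
```

Run:
```python
from h import *
W=np.load("w1.npy")
for u,v in [(222,258),(226,258),(215,265),(205,275),(190,292),(418,258),(424,260),(435,275),(450,292)]: print(u,v,np.round(W[v,u]-[534.4,-180.9,201],1))
s,p,W=wrist()
for v in range(236,300,4): print(v,np.round(W[v,[262,268,272,276,280]]-s['tool_pos'],1).tolist())
```

```text
222 258 [-44.5   6.3  52.4]
226 258 [-44.2   3.7  47.4]
215 265 [-45.6   6.1  58.2]
205 275 [-47.2   5.5  65.3]
190 292 [-48.3   5.8  77.3]
418 258 [41.1 13.4 50.6]
424 260 [42.9 13.9 52.9]
435 275 [42.9 14.5 66. ]
450 292 [44.5 14.4 77. ]
236 [[-34.4, -1.1, 11.4], [-31.0, -0.9, 11.2], [-28.8, -0.8, 10.9], [-26.6, -0.8, 10.3], [-24.2, -0.4, 10.8]]
240 [[-34.3, -3.8, 11.1], [-30.8, -3.3, 11.4], [-28.7, -3.6, 10.4], [-26.3, -2.8, 11.5], [-24.0, -2.4, 11.9]]
244 [[-34.2, -6.3, 11.1], [-27.0, 7.4, 37.8], [-25.1, 7.6, 37.7], [-23.3, 7.2, 36.6], [-21.3, 8.1, 38.0]]
248 [[-34.4, -9.9, 9.0], [-26.3, 7.8, 42.6], [-24.5, 7.7, 42.2], [-22.6, 8.1, 42.6], [-21.1, 6.0, 38.1]]
252 [[-34.1, -11.8, 10.4], [-25.7, 7.3, 45.7], [-23.8, 8.0, 46.6], [-22.1, 7.6, 45.6], [-20.9, 4.6, 39.4]]
256 [[-27.8, 7.1, 49.5], [-24.9, 8.1, 50.8], [-23.2, 8.0, 50.3], [-21.5, 8.2, 50.4], [-20.8, 2.1, 38.8]]
260 [[-27.1, 7.1, 52.9], [-24.6, 7.1, 52.6], [-22.7, 7.8, 53.5], [-21.2, 7.1, 51.9], [-20.6, 0.3, 39.5]]
264 [[-26.5, 7.2, 56.5], [-23.9, 7.8, 57.2], [-22.2, 7.8, 56.7], [-21.1, 5.0, 51.6], [-20.5, -1.6, 39.8]]
268 [[-25.8, 7.6, 60.4], [-23.3, 8.2, 60.9], [-21.7, 8.0, 60.3], [-20.9, 3.8, 53.0], [-20.2, -3.1, 41.0]]
272 [[-25.2, 7.7, 63.5], [-22.8, 7.8, 63.4], [-21.4, 7.4, 62.5], [-20.8, 1.7, 52.8], [-20.0, -4.7, 41.9]]
276 [[-24.6, 8.0, 66.9], [-22.3, 8.1, 66.7], [-21.2, 5.9, 63.0], [-20.5, 0.4, 53.9], [-19.8, -6.8, 42.1]]
280 [[-24.3, 7.3, 68.6], [-22.0, 7.6, 68.7], [-21.0, 4.5, 63.6], [-20.3, -1.1, 54.6], [-19.7, -9.0, 42.1]]
284 [[-24.0, 6.3, 69.8], [-21.7, 6.4, 69.6], [-20.8, 3.1, 64.4], [-20.2, -2.9, 55.1], [-19.5, -10.8, 42.7]]
288 [[-23.9, 4.9, 70.3], [-21.7, 4.6, 69.5], [-20.6, 2.2, 65.7], [-20.0, -4.6, 55.4], [-19.3, -12.4, 43.7]]
292 [[-23.6, 4.1, 71.7], [-21.5, 3.2, 70.1], [-20.6, -0.3, 64.8], [-19.9, -6.4, 55.8], [-22.4, -41.3, 5.1]]
296 [[-23.2, 3.7, 73.6], [-21.3, 1.8, 70.7], [-20.4, -1.6, 65.7], [-19.6, -7.7, 56.9], [-22.2, -44.0, 5.4]]
```

Run:
```python
from h import *
S=np.load("side0.npy")
k=(abs(S[...,0]-600)<75)&(abs(S[...,1])<30)&(S[...,2]>120)&(S[...,2]<330)
q=S[k]; print(len(q),np.histogram(q[:,2],bins=range(120,340,10)))
p,W=world("side"); cv2.imwrite("pics/s2.png",cv2.resize(p[200:330,260:460],None,fx=4,fy=4))
k=(W[...,0]>470)&(W[...,0]<640)&(W[...,1]>-315)&(W[...,1]<-262)&(W[...,2]>-5)&(W[...,2]<120)
print(np.histogram(W[k][:,2],bins=range(-5,120,5)))
print(r.sense()['tool_pos'],r.sense()['joint_pos'])
```

```text
613 (array([  0,   0,   0,   0,   0,   0,   0,   0,   0,   0,   0,   0,  19,
        42,  34,  44,  44,  88, 106, 125, 111]), array([120, 130, 140, 150, 160, 170, 180, 190, 200, 210, 220, 230, 240,
       250, 260, 270, 280, 290, 300, 310, 320, 330]))
(array([ 51, 171, 445,  18,  22,  33,  35,  57,  35,  21,  21,  18,  15,
        14,  15,  17,  33,  25,  21,  43,  37,  35,  34,  32]), array([ -5,   0,   5,  10,  15,  20,  25,  30,  35,  40,  45,  50,  55,
        60,  65,  70,  75,  80,  85,  90,  95, 100, 105, 110, 115]))
[ 550.46034623 -288.97706816   -3.66984202] [-3.24214817e+01  2.11805517e+01  9.16192070e+01 -1.21256904e-03
  6.72084452e+01 -3.81494708e+01]
```

View pics/s2.png

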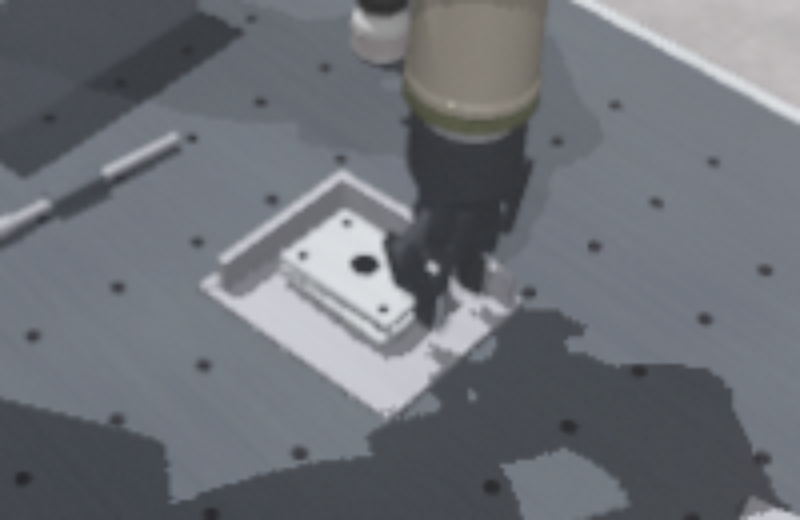

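The reported TCP lies about 34 mm beyond where the cameras see the fingertips: in both views the tips are about 38 mm above it at this opening. I'll use the observed tips and confirm them by touch.

Emit:
jog_arm([
  [[0,0,5],[0,0,0]],
  [[0,0,10],[0,0,0]],
  [[0,0,15],[0,0,0]],
  [[0,0,18],[0,0,0]],
  [[0,0,20],[0,0,0]],
  [[0,0,20],[0,0,0]],
])

```text
time: 5.85
tool_pos: [550.2, -288.8, -24.1]
tcp_rot: [-180.0, -0.0, 95.7]
ft_force: [0.6, -1.0, -1.4]
finger_gap: 39.7
grip_force: 0.0
```

Emit:
jog_arm([
  [[0,0,1],[0,0,0]],
  [[0,0,2],[0,0,0]],
  [[0,0,2],[0,0,0]],
])

```text
time: 6.15
tool_pos: [550.8, -289.2, -25.3]
tcp_rot: [180.0, 0.0, 95.7]
ft_force: [0.1, -1.4, 2.1]
finger_gap: 40.3
grip_force: 0.9
```

Emit:
jog_arm([
  [[0,0,1],[0,0,0]],
  [[0,0,1],[0,0,0]],
])

```text
time: 6.35
tool_pos: [550.8, -289.2, -25.3]
tcp_rot: [180.0, 0.0, 95.7]
ft_force: [-4.1, 1.7, 9.6]
finger_gap: 39.7
grip_force: 4.8
```

Emit:
jog_arm([
  [[0,0,1],[0,0,0]],
  [[0,0,1],[0,0,0]],
])

```text
time: 6.55
tool_pos: [550.9, -289.2, -25.4]
tcp_rot: [180.0, 0.0, 95.7]
ft_force: [-7.7, 5.1, 18.2]
finger_gap: 40.3
grip_force: 8.9
```

Emit:
jog_arm([
  [[0,0,-4],[0,0,0]],
  [[3,0,-4],[0,0,0]],
  [[6,0,-4],[0,0,0]],
  [[9,0,-4],[0,0,0]],
  [[12,0,-4],[0,0,0]],
  [[14,0,-4],[0,0,0]],
  [[16,0,-4],[0,0,0]],
  [[18,0,-4],[0,0,0]],
  [[20,0,-4],[0,0,0]],
  [[20,0,-4],[0,0,0]],
])

```text
time: 7.55
tool_pos: [548.5, -268.7, -23.7]
tcp_rot: [-180.0, -0.0, 95.7]
ft_force: [-0.2, -1.7, 1.3]
finger_gap: 40.3
grip_force: 1.0
```

Emit:
jog_arm([
  [[1,0,0],[0,0,0]],
  [[2,0,0],[0,0,0]],
  [[3,0,0],[0,0,0]],
  [[3,0,0],[0,0,0]],
])

```text
time: 7.95
tool_pos: [548.2, -266.0, -23.7]
tcp_rot: [-180.0, -0.0, 95.7]
ft_force: [0.5, -2.2, 2.6]
finger_gap: 40.0
grip_force: 1.4
```

Emit:
jog_arm([
  [[1,0,0],[0,0,0]],
  [[2,0,0],[0,0,0]],
  [[2,0,0],[0,0,0]],
])

```text
time: 8.25
tool_pos: [548.0, -264.2, -23.6]
tcp_rot: [-180.0, 0.0, 95.7]
ft_force: [0.2, -4.0, 1.1]
finger_gap: 40.2
grip_force: 1.9
```

Emit:
jog_arm([
  [[1,0,0],[0,0,0]],
  [[1,0,0],[0,0,0]],
])

```text
time: 8.45
tool_pos: [547.7, -263.9, -23.6]
tcp_rot: [-180.0, 0.1, 95.7]
ft_force: [0.1, -7.5, -1.6]
finger_gap: 40.0
grip_force: 3.5
```

Emit:
jog_arm([
  [[1,0,0],[0,0,0]],
  [[1,0,0],[0,0,0]],
])

```text
time: 8.65
tool_pos: [547.6, -263.8, -23.5]
tcp_rot: [-180.0, 0.1, 95.7]
ft_force: [-0.6, -10.9, -1.0]
finger_gap: 39.9
grip_force: 5.3
```

Emit:
jog_arm([
  [[1,0,0],[0,0,0]],
  [[1,0,0],[0,0,0]],
])

```text
time: 8.85
tool_pos: [547.6, -263.7, -23.3]
tcp_rot: [-180.0, 0.2, 95.7]
ft_force: [-2.0, -13.8, -1.2]
finger_gap: 39.7
grip_force: 7.0
```

Emit:
jog_arm([
  [[-12,0,0],[0,0,0]],
  [[-15,0,-30],[0,0,0]],
  [[-15,0,-60],[0,0,0.13]],
  [[-10,-15,-80],[0,0,0.27]],
  [[10,-40,-80],[0,0,0.41]],
  [[40,-62,-80],[0,0,0.55]],
  [[59,-62,-80],[0,0,0.69]],
  [[59,-62,-80],[0,0,0.83]],
  [[59,-62,-80],[0,0,0.97]],
  [[59,-62,-80],[0,0,1.11]],
])

```text
time: 9.85
tool_pos: [479.8, -207.6, 56.0]
tcp_rot: [-179.9, -0.0, 31.8]
ft_force: [-0.1, -0.2, 0.3]
finger_gap: 39.9
grip_force: 0.0
```

Emit:
jog_arm([
  [[0,0,0],[0,0,0.14]],
  [[0,0,0],[0,0,0.28]],
  [[0,0,0],[0,0,0.42]],
  [[0,0,0],[0,0,0.464]],
  [[0,0,0],[0,0,0.464]],
  [[0,0,0],[0,0,0.464]],
])

```text
time: 10.45
tool_pos: [479.9, -208.2, 56.1]
tcp_rot: [-179.9, 0.0, 5.6]
ft_force: [-0.5, -0.2, -0.3]
finger_gap: 40.2
grip_force: 0.0
```

Run:
```python
from h import *
s,p,W=wrist(); np.save("w3.npy",W); cv2.imwrite("pics/w3.png",p); print(s['tool_pos'],s['tcp_rot'])
```

```text
[ 479.90840617 -208.20880492   56.072686  ] [-1.79942063e+02  3.23898205e-02  5.64968473e+00]
```

View pics/w3.png

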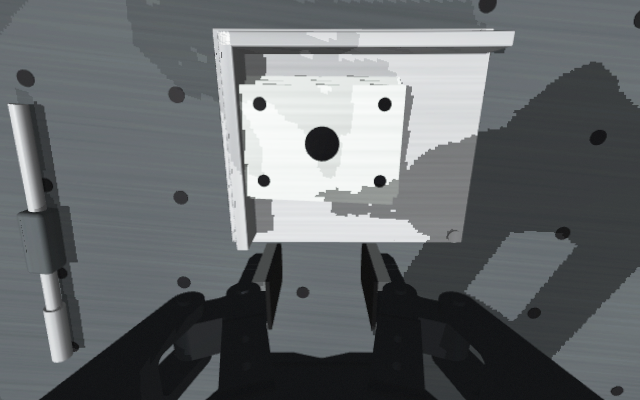

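Run:
```python
from h import *
W=np.load("w3.npy");u=np.array([.9953,.0967]);v=np.array([-.0967,.9953])
X=W[...,:2]@u-502.4;Y=W[...,:2]@v+274.2;Z=W[...,2]
for c in(300,320,350):
    print(c,[(q,int(X[q,c]),int(Z[q,c])) for q in range(44,244,6) if Z[q,c]==Z[q,c]])
for q in(110,150,180): print(q,[(c,int(Y[q,c]),int(Z[q,c])) for c in list(range(230,264,3))+list(range(385,412,3)) if Z[q,c]==Z[q,c]])
```

```text
300 [(44, 61, 36), (50, 59, 24), (56, 58, 6), (62, 55, 6), (68, 51, 6), (74, 47, 6), (80, 43, 16), (86, 39, 32), (92, 35, 33), (98, 32, 32), (104, 29, 32), (110, 25, 32), (116, 22, 32), (122, 18, 32), (128, 14, 33), (134, 11, 31), (140, 7, 31), (146, 3, 31), (152, 0, 32), (158, -3, 33), (164, -7, 31), (170, -11, 32), (176, -15, 31), (182, -19, 32), (188, -23, 32), (194, -27, 33), (200, -35, 22), (206, -44, 7), (212, -49, 7), (218, -54, 7), (224, -59, 7), (236, -69, 7), (242, -77, 1)]
320 [(44, 61, 36), (50, 59, 24), (56, 58, 7), (62, 55, 7), (68, 51, 5), (74, 47, 7), (80, 43, 17), (86, 39, 31), (92, 35, 32), (98, 32, 32), (104, 29, 31), (110, 25, 33), (116, 22, 31), (122, 18, 30), (128, 15, 33), (134, 11, 34), (140, 7, 33), (146, 3, 31), (152, 0, 33), (158, -3, 32), (164, -7, 32), (170, -11, 31), (176, -15, 32), (182, -19, 32), (188, -23, 32), (194, -28, 32), (200, -35, 23), (206, -45, 7), (212, -50, 6), (218, -54, 6), (224, -59, 7), (230, -64, 7), (236, -69, 8), (242, -77, 1)]
350 [(44, 61, 36), (50, 60, 23), (56, 58, 7), (62, 55, 7), (68, 51, 7), (74, 47, 7), (80, 43, 16), (86, 39,
[... 659 characters left out ...]
1), (403, -30, 32), (406, -38, 7), (409, -40, 8)]
150 [(230, 76, 37), (233, 74, 36), (236, 72, 36), (239, 70, 37), (242, 69, 35), (245, 68, 32), (248, 66, 31), (251, 64, 31), (254, 62, 31), (257, 60, 31), (260, 58, 31), (263, 56, 32), (385, -20, 33), (388, -22, 31), (391, -24, 31), (394, -26, 32), (397, -28, 32), (400, -30, 32), (403, -38, 7), (406, -40, 7), (409, -42, 7)]
180 [(230, 77, 37), (233, 76, 36), (236, 74, 36), (239, 72, 35), (242, 70, 37), (245, 69, 31), (248, 67, 33), (251, 65, 31), (254, 63, 33), (257, 61, 31), (260, 59, 32), (263, 57, 31), (385, -22, 32), (388, -23, 33), (391, -25, 32), (394, -27, 32), (397, -30, 30), (400, -38, 7), (403, -40, 7), (406, -42, 7), (409, -44, 8)]
```

Emit:
jog_arm([
  [[-10,0,20],[0,0,0]],
  [[-10,0,50],[0,0,0]],
  [[-10,0,68],[0,0,0]],
  [[-10,0,76],[0,0,0]],
  [[-10,0,79.5],[0,0,0]],
  [[-10,0,79.5],[0,0,0]],
])

```text
time: 11.1
tool_pos: [470.4, -209.7, -22.8]
tcp_rot: [180.0, -0.0, 5.6]
ft_force: [-0.7, -0.5, 0.4]
finger_gap: 39.8
grip_force: 0.0
```

Emit:
jog_arm([
  [[4,0,0],[0,0,0]],
  [[8,0,0],[0,0,0]],
  [[11,0,0],[0,0,0]],
  [[14,0,0],[0,0,0]],
  [[17,0,0],[0,0,0]],
  [[20,0,0],[0,0,0]],
  [[23,0,0],[0,0,0]],
  [[26,0,0],[0,0,0]],
  [[29,0,0],[0,0,0]],
  [[29,0,0],[0,0,0]],
])

```text
time: 12.1
tool_pos: [499.5, -206.6, -23.2]
tcp_rot: [-180.0, -0.0, 5.6]
ft_force: [-1.3, -0.4, 1.9]
finger_gap: 39.7
grip_force: 0.9
```

Emit:
jog_arm([
  [[1,0,0],[0,0,0]],
  [[2,0,0],[0,0,0]],
  [[3,0,0],[0,0,0]],
  [[3,0,0],[0,0,0]],
])

```text
time: 12.5
tool_pos: [501.8, -206.3, -23.2]
tcp_rot: [-180.0, 0.0, 5.5]
ft_force: [-4.3, -0.6, 3.0]
finger_gap: 40.5
grip_force: 2.6
```

Emit:
jog_arm([
  [[1,0,0],[0,0,0]],
  [[2,0,0],[0,0,0]],
  [[2,0,0],[0,0,0]],
])

```text
time: 12.8
tool_pos: [503.7, -206.2, -23.2]
tcp_rot: [-180.0, 0.0, 5.5]
ft_force: [-4.8, 0.3, 3.5]
finger_gap: 39.9
grip_force: 2.9
```

Emit:
jog_arm([
  [[1,0,0],[0,0,0]],
  [[2,0,0],[0,0,0]],
  [[2,0,0],[0,0,0]],
])

```text
time: 13.1
tool_pos: [504.2, -206.1, -23.3]
tcp_rot: [-180.0, 0.2, 5.6]
ft_force: [-14.0, -0.4, 10.2]
finger_gap: 40.0
grip_force: 7.2
```

Emit:
jog_arm([
  [[1,0,0],[0,0,0]],
  [[1,0,0],[0,0,0]],
])

```text
time: 13.3
tool_pos: [504.2, -206.0, -23.3]
tcp_rot: [-179.9, 0.3, 5.6]
ft_force: [-18.0, -0.6, 15.1]
finger_gap: 39.6
grip_force: 10.3
```

Emit:
jog_arm([
  [[1,0,0],[0,0,0]],
  [[1,0,0],[0,0,0]],
])

```text
time: 13.5
tool_pos: [504.1, -206.0, -23.3]
tcp_rot: [-179.9, 0.4, 5.6]
ft_force: [-24.7, -1.1, 20.0]
finger_gap: 40.3
grip_force: 13.4
```

Emit:
jog_arm([
  [[-5,0,0],[0,0,0]],
  [[-15,0,-2],[0,0,0]],
  [[-22,0,-30],[0,0,0]],
  [[-25,0,-75],[0,0,0]],
  [[-25,0,-80],[0,0,0]],
  [[-25,0,-80],[0,0,0]],
  [[-25,0,-80],[0,0,0]],
])

```text
time: 14.2
tool_pos: [482.7, -208.0, 56.1]
tcp_rot: [-180.0, 0.0, 5.6]
ft_force: [0.2, 0.5, -0.7]
finger_gap: 39.8
grip_force: 0.0
```

Run:
```python
from h import *
s,p,W=wrist(); np.save("w4.npy",W); cv2.imwrite("pics/w4.png",cv2.resize(p[20:260,190:510],None,fx=2.5,fy=2.5)); print(s['tool_pos'],s['tcp_rot'])
u=np.array([.9953,.0967]);v=np.array([-.0967,.9953])
X=W[...,:2]@u-502.4;Y=W[...,:2]@v+274.2;Z=W[...,2]
for c in(270,300,320,350,380):
    print(c,[(q,int(X[q,c]),int(Z[q,c])) for q in list(range(40,70,4))+list(range(140,190,4)) if Z[q,c]==Z[q,c]])
for q in(80,110,150): print(q,[(c,int(Y[q,c]),int(Z[q,c])) for c in list(range(228,264,3))+list(range(385,420,3)) if Z[q,c]==Z[q,c]])
```

```text
[ 482.69098083 -207.98692029   56.10933611] [-1.79971211e+02  1.68794999e-02  5.55035893e+00]
270 [(40, 66, 36), (44, 64, 36), (48, 61, 36), (52, 59, 37), (56, 58, 31), (60, 56, 32), (64, 54, 32), (68, 51, 33), (140, 10, 32), (144, 7, 33), (148, 5, 33), (152, 2, 33), (156, 0, 32), (160, -2, 32), (164, -4, 32), (168, -7, 32), (172, -15, 7), (176, -19, 6), (180, -21, 8), (184, -24, 7), (188, -28, 7)]
300 [(40, 66, 36), (44, 64, 36), (48, 61, 37), (52, 60, 35), (56, 58, 30), (60, 56, 33), (64, 54, 31), (68, 52, 31), (144, 7, 33), (148, 5, 32), (152, 2, 31), (156, 0, 31), (160, -2, 33), (164, -5, 31), (168, -7, 32), (172, -15, 7), (176, -19, 6), (180, -21, 7), (184, -24, 8), (188, -28, 7)]
320 [(40, 66, 36), (44, 63, 37), (48, 61, 37), (52, 59, 37), (56, 58, 32), (60, 56, 31), (64, 54, 32), (68, 52, 32), (140, 10, 32), (144, 7, 32), (148, 5, 32), (152, 2, 33), (156, 0, 33), (160, -2, 31), (164, -5, 31), (168, -7, 31), (172, -15, 7), (176, -19, 6), (180, -21, 7), (184, -24, 8), (188, -28, 7)]
350 [(40, 66, 36), (44, 63, 38), (48, 61, 37), (52, 60, 36), (56, 58, 31), (60, 56, 32), (64, 54,
[... 932 characters left out ...]
1, 36), (237, 70, 35), (240, 69, 32), (243, 67, 31), (246, 65, 32), (249, 63, 32), (252, 61, 33), (255, 60, 32), (258, 58, 31), (261, 56, 33), (385, -19, 31), (388, -20, 33), (391, -23, 31), (394, -24, 32), (397, -26, 32), (400, -28, 31), (403, -30, 32), (406, -38, 7), (409, -40, 6), (412, -42, 7), (415, -44, 7), (418, -46, 7)]
150 [(228, 77, 37), (231, 75, 37), (234, 73, 37), (237, 71, 36), (240, 70, 36), (243, 69, 31), (246, 67, 31), (249, 65, 31), (252, 63, 33), (255, 61, 32), (258, 59, 32), (261, 57, 32), (385, -20, 32), (388, -22, 32), (391, -24, 32), (394, -26, 32), (397, -28, 31), (400, -30, 31), (403, -38, 7), (406, -40, 8), (409, -43, 7), (412, -45, 5), (415, -47, 7), (418, -49, 7)]
```

View pics/w4.png

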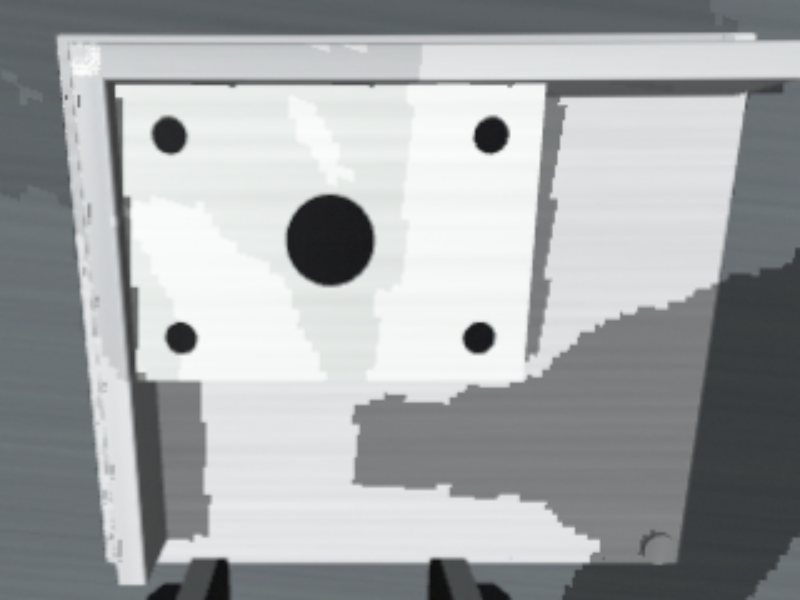

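Emit:
jog_arm([
  [[0,0,-45],[0,0,-0.14]],
  [[0,-10,-90],[0,0,-0.28]],
  [[0,-30,-130],[0,0,-0.42]],
  [[0,-55,-170],[0,0,-0.56]],
  [[2,-90,-200],[0,0,-0.7]],
  [[4,-130,-225],[0,0,-0.84]],
  [[6,-175,-234],[0,0,-0.98]],
  [[6,-223,-234],[0,0,-1.12]],
  [[8,-272,-234],[0,0,-1.26]],
  [[8,-320,-234],[0,0,-1.4]],
])

```text
time: 15.25
tool_pos: [459.3, 112.9, 289.1]
tcp_rot: [-179.9, 0.0, 86.1]
ft_force: [0.8, 0.6, -0.9]
finger_gap: 40.2
grip_force: 0.0
```

Emit:
jog_arm([
  [[49,-8,0],[0,0,-0.1]],
  [[98,-15,0],[0,0,-0.2]],
  [[147,-23,0],[0,0,-0.22]],
  [[196,-30,0],[0,0,-0.22]],
  [[235,-36,0],[0,0,-0.22]],
  [[241,-37,0],[0,0,-0.22]],
  [[241,-37,0],[0,0,-0.22]],
  [[241,-37,0],[0,0,-0.22]],
])

```text
time: 16.05
tool_pos: [441.0, 353.1, 289.6]
tcp_rot: [-179.9, 0.1, 98.4]
ft_force: [0.2, 0.2, 0.8]
finger_gap: 39.9
grip_force: 0.0
```

Run:
```python
from h import *
s,p,W=wrist(); np.save("w5.npy",W); print(s['tool_pos'],s['tcp_rot'])
a=cv2.imread("pics/side0.png")[105:205,185:325]; b=cv2.imread("pics/scene0.png")[120:220,350:490]
a=cv2.resize(a,(400,286));b=cv2.resize(b,(400,286))
im=np.zeros((600,800,3),np.uint8); im[:286,:400]=a; im[:286,400:]=b; im[290:600,152:648]=cv2.resize(p,(496,310)); cv2.imwrite("pics/c5.png",im); cv2.imwrite("pics/w5.png",p)
```

```text
[440.99773896 353.14586075 289.64481659] [-1.79898843e+02  7.56245206e-02  9.83580696e+01]
```

View pics/c5.png

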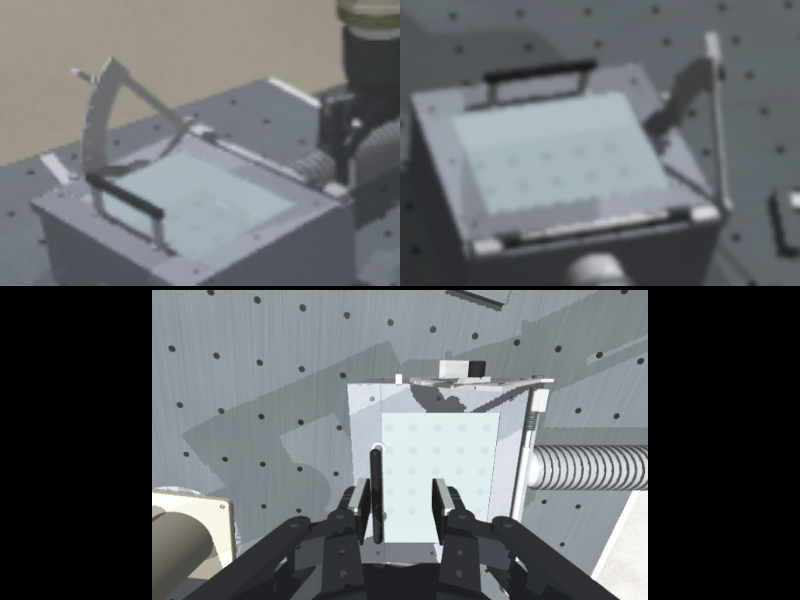

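Run:
```python
from h import *
W=np.load("w5.npy");S=np.load("side0.npy");C=np.load("scene0.npy")
# box refine: lid front edge & bar from wrist
for n,A in(("w",W),("si",S),("sc",C)):
    k=(A[...,2]>155)&(A[...,2]<186)&(A[...,0]>370)&(A[...,0]<450)&(A[...,1]>190)&(A[...,1]<330)
    q=A[k]
    if len(q)>5: print(n,"bar",len(q),cv2.minAreaRect(q[:,:2].astype(np.float32)),np.percentile(q[:,2],[5,50,95]).round(1))
k=(W[...,2]>118)&(W[...,2]<134); m=np.zeros_like(k); m[100:330,230:520]=1; k&=m
print("lid",cv2.minAreaRect(W[k][:,:2].astype(np.float32)))
th=np.deg2rad(8.4);u=np.array([np.cos(th),np.sin(th)]);v=np.array([-u[1],u[0]])
def box(A): d=A[...,:2]-[513.3,274]; return np.dstack([d@u,d@v,A[...,2]])
B=box(W)
for q in range(88,122,3): print(q,[(c,)+tuple(np.round(B[q,c]).tolist()) for c in range(370,436,6)])
print("pointer",[np.round(B[q,c]).tolist() for q in(110,113,116,119) for c in(315,318,321)])
for n,A in(("si",S),("sc",C)):
    B=box(A); k=(B[...,2]>180)&(B[...,2]<275)&(B[...,1]>130)&(B[...,1]<210)&(abs(B[...,0])<150)
    vv,uu=np.where(k); q=B[k]; o=np.argsort(q[:,0])[:25]
    print(n,len(q)); print(np.round(q[o]).astype(int).tolist())
```

```text
w bar 1579 ((420.85272216796875, 258.0625), (13.992827415466309, 137.9252166748047), 8.372547149658203) [174.7 178.6 180.3]
si bar 131 ((418.5010681152344, 256.88287353515625), (15.977231979370117, 134.31005859375), 9.328682899475098) [160.3 174.5 178.2]
sc bar 175 ((422.50445556640625, 258.3697204589844), (18.023984909057617, 139.19639587402344), 9.294428825378418) [160.5 176.8 183.5]
lid ((512.6638793945312, 291.6745300292969), (271.4053039550781, 277.69012451171875), 8.48015308380127)
88 [(370, 7.0, 181.0, 1.0), (376, 15.0, 181.0, 1.0), (382, 24.0, 181.0, -0.0), (388, 32.0, 181.0, 1.0), (394, 41.0, 181.0, 1.0), (400, 49.0, 181.0, 1.0), (406, 57.0, 181.0, 1.0), (412, 66.0, 181.0, 1.0), (418, 74.0, 181.0, 2.0), (424, 82.0, 181.0, 2.0), (430, 90.0, 181.0, 3.0)]
91 [(370, 7.0, 177.0, 1.0), (376, -27.0, 170.0, 259.0), (382, -23.0, 170.0, 258.0), (388, -18.0, 170.0, 254.0), (394, -14.0, 170.0, 252.0), (400, -9.0, 171.0, 246.0), (406, -4.0, 171.0, 242.0), (412, 3.0, 171.0, 232.0), (418, 6.0, 171.0, 236.0), (424, 10.0, 171.0, 235.0), (430, 91.0, 177.0, 1.0)]
94 [(370, 8.0, 173.0, 1.0), (3
[... 3410 characters left out ...]
, 150, 195], [-35, 145, 193], [-33, 144, 204], [-32, 144, 212], [-31, 146, 207], [-31, 143, 196], [-30, 151, 193], [-30, 148, 182], [-30, 147, 187], [-30, 150, 197], [-30, 159, 257], [-29, 140, 220], [-29, 146, 198], [-29, 167, 255], [-28, 145, 202], [-28, 149, 189]]
sc 256
[[-42, 151, 180], [-41, 150, 185], [-38, 150, 192], [-35, 151, 186], [-35, 149, 191], [-32, 150, 202], [-32, 150, 184], [-31, 150, 198], [-31, 151, 194], [-27, 152, 184], [-27, 174, 254], [-26, 150, 207], [-26, 151, 202], [-26, 160, 257], [-26, 150, 190], [-26, 175, 251], [-26, 160, 253], [-24, 151, 182], [-23, 161, 259], [-23, 147, 197], [-23, 147, 215], [-23, 159, 252], [-22, 166, 255], [-22, 149, 202], [-21, 167, 260]]
```

Emit:
jog_arm([
  [[-45,-17,0],[0,0,0]],
  [[-91,-34,0],[0,0,0]],
  [[-91,-34,45],[0,0,0]],
  [[-91,-34,90],[0,0,0]],
  [[-91,-34,100],[0,0,0]],
  [[-91,-34,100],[0,0,0]],
  [[-91,-34,100],[0,0,0]],
])

```text
time: 16.8
tool_pos: [421.7, 259.2, 193.1]
tcp_rot: [179.9, -0.0, 98.3]
ft_force: [-0.1, 0.3, 0.8]
finger_gap: 40.0
grip_force: 0.0
```

Run:
```python
from h import *
s,p,W=wrist(); t=s['tool_pos']; print(t,s['tcp_rot'])
th=np.deg2rad(8.4);u=np.array([np.cos(th),np.sin(th)]);v=np.array([-u[1],u[0]])
D=W[...,:2]-t[:2]; X=D@u;Y=D@v;Z=W[...,2]
k=(Z>172)&(Z<184)&(abs(X)<30)&(Y<62)&(Y>14); print("bar",k.sum(),np.percentile(X[k],[2,50,98]))
for lo in(210,225,240):
  k=(Z>lo)&(Z<lo+15)&(abs(X)<45)&(abs(Y)<14); print(lo,"fingers",np.percentile(X[k&(X<0)],[2,50,98]),np.percentile(X[k&(X>0)],[2,50,98]),np.percentile(Y[k],[2,98]))
```

```text
[421.73713016 259.17239489 193.08432873] [ 1.79871897e+02 -3.80664476e-02  9.83358346e+01]
bar 1699 [-8.00561529 -1.31944766  5.39009311]Traceback (most recent call last):
  File "<stdin>", line 7, in <module>
    return _quantile_unchecked(
        a, q, axis, out, overwrite_input, method, keepdims, weights)
    return _ureduce(a,
                    func=_quantile_ureduce_func,
    ...<5 lines>...
                    overwrite_input=overwrite_input,
                    method=method)
    r = func(a, **kwargs)
    result = _quantile(arr,
                       quantiles=q,
    ...<2 lines>...
                       out=out,
                       weights=wgt)
    slices_having_nans = np.isnan(arr[-1, ...])
                                  ~~~^^^^^^^^^
IndexError: index -1 is out of bounds for axis 0 with size 0
```

Emit:
jog_arm([
  [[0,-1.3,40],[0,0,0]],
  [[0,-1.3,60],[0,0,0]],
  [[0,-1.3,67],[0,0,0]],
  [[0,-1.3,68],[0,0,0]],
  [[0,-1.3,68],[0,0,0]],
])

```text
time: 17.35
tool_pos: [420.7, 259.5, 125.0]
tcp_rot: [179.8, -0.0, 98.4]
ft_force: [0.1, 0.2, -0.2]
finger_gap: 40.2
grip_force: 0.0
```

Emit:
jog_arm([
  [[0,0,0],[0,0,0]],
  [[0,0,0],[0,0,0]],
  [[0,0,0],[0,0,0]],
  [[0,0,0],[0,0,0]],
  [[0,0,0],[0,0,0]],
  [[0,0,0],[0,0,0]],
], grip=5, force=70)

```text
time: 17.95
tool_pos: [420.8, 259.5, 124.3]
tcp_rot: [179.8, -0.1, 98.4]
ft_force: [5.0, 1.9, 6.4]
finger_gap: 11.5
grip_force: 68.6
```

```bash
python3 -c "
import numpy as np
for t in np.arange(0,.8,.04):
    f=np.arctan2(44,215)+t;R=np.hypot(44,215)
    print(round(t,2),round(215-R*np.cos(f)-46*np.sin(t),1),round(-(R*np.sin(f)-44)-46+46*np.cos(t),1))"
```

```text
0.0 0.0 0.0
0.04 0.1 -8.6
0.08 0.5 -17.2
0.12 1.3 -25.8
0.16 2.4 -34.3
0.2 3.9 -42.8
0.24 5.7 -51.2
0.28 7.8 -59.5
0.32 10.3 -67.7
0.36 13.1 -75.9
0.4 16.2 -83.9
0.44 19.6 -91.8
0.48 23.4 -99.5
0.52 27.4 -107.1
0.56 31.8 -114.5
0.6 36.4 -121.7
0.64 41.4 -128.8
0.68 46.6 -135.6
0.72 52.0 -142.3
0.76 57.8 -148.7
```

Emit:
jog_arm([
  [[0,0.1,-8.6],[0.04,0,0]],
  [[0,0.5,-17.2],[0.08,0,0]],
  [[0,1.3,-25.8],[0.12,0,0]],
  [[0,2.4,-34.3],[0.16,0,0]],
  [[0,3.9,-42.8],[0.2,0,0]],
  [[0,3.9,-42.8],[0.2,0,0]],
])

```text
time: 18.55
tool_pos: [423.0, 259.7, 164.7]
tcp_rot: [-168.3, -0.0, 98.3]
ft_force: [2.0, 4.5, -8.4]
finger_gap: 11.6
grip_force: 69.4
```

```bash
cat > lid.py <<'E'
from h import *
s=r.sense(); p,W=world("side"); p2,W2=world("scene")
th=np.deg2rad(8.4);u=np.array([np.cos(th),np.sin(th)]);v=np.array([-u[1],u[0]])
for n,A in(("si",W),("sc",W2)):
    d=A[...,:2]-[519.7,272.7];x=d@u-115;y=d@v;z=A[...,2]-128
    k=(abs(y)<140)&(abs(y)>75)&(np.hypot(x,z)<245)&(np.hypot(x,z)>60)&(x<-30)&(z>5)
    a=np.arctan2(z[k],-x[k]); a0=a+1/np.hypot(x,z)[k]
    print(n,k.sum(),np.percentile(a0,[10,30,50,70,90]).round(3))
print(s['time'],s['tool_pos'],s['tcp_rot'],s['ft_force'],s['finger_gap'])
E
python3 lid.py
```

```text
si 639 [0.151 0.165 0.172 0.177 0.183]
sc 1677 [0.156 0.173 0.184 0.194 0.212]
18.55 [423.04153092 259.69138695 164.65272076] [-1.68341392e+02 -3.03847091e-02  9.83483923e+01] [ 1.97351162  4.49697967 -8.37540763] 11.612519773232759
```

Emit:
jog_arm([
  [[0,0.1,-8.6],[0.04,0,0]],
  [[0,0.5,-17.2],[0.08,0,0]],
  [[0,1.3,-25.8],[0.12,0,0]],
  [[0,2.4,-34.3],[0.16,0,0]],
  [[0,3.9,-42.8],[0.2,0,0]],
  [[0,5.7,-51.2],[0.24,0,0]],
  [[0,7.8,-59.5],[0.28,0,0]],
  [[0,10.3,-67.7],[0.32,0,0]],
  [[0,13.1,-75.9],[0.36,0,0]],
  [[0,13.1,-75.9],[0.36,0,0]],
])

```text
time: 19.65
tool_pos: [448.5, 263.4, 236.6]
tcp_rot: [-147.4, 0.0, 98.4]
ft_force: [-12.7, 0.6, -1.0]
finger_gap: 11.4
grip_force: 70.5
```

```bash
python3 lid.py
```

```text
si 225 [0.51  0.523 0.529 0.534 0.537]
sc 2056 [0.504 0.524 0.535 0.547 0.564]
19.65 [448.50129768 263.41066467 236.6268777 ] [-1.47391186e+02  2.02623961e-02  9.84289688e+01] [-12.67852397   0.55112398  -1.02221977] 11.403378803876118
```

Emit:
jog_arm([
  [[0,0.1,-8.6],[0.04,0,0]],
  [[0,0.5,-17.2],[0.08,0,0]],
  [[0,1.0,-23.6],[0.11,0,0]],
  [[0,1.3,-25.8],[0.12,0,0]],
  [[0,1.3,-25.8],[0.12,0,0]],
  [[0,1.3,-25.8],[0.12,0,0]],
])

```text
time: 20.35
tool_pos: [463.0, 265.5, 258.4]
tcp_rot: [-140.6, 0.0, 98.5]
ft_force: [-12.4, 0.7, -1.4]
finger_gap: 11.5
grip_force: 70.8
```

```bash
python3 lid.py
python3 - <<'E'
from h import *
for n,(a,b,c,d) in {"side":(100,180,180,290),"scene":(110,190,390,500)}.items():
    p,W=world(n); np.save(n+"L.npy",W); cv2.imwrite(f"pics/{n}L.png",p)
    c0=cv2.resize(p[a:b,c:d],(550,400),interpolation=cv2.INTER_CUBIC)
    im=c0 if n=="side" else np.vstack([im[50:350],c0[:300]])
cv2.imwrite("pics/L.png",im)
E
```

```text
si 33 [0.642 0.648 0.652 0.657 0.658]
sc 1993 [0.623 0.645 0.657 0.67  0.687]
20.35 [462.95105625 265.51231672 258.40264689] [-1.40625277e+02  4.38926201e-02  9.84651760e+01] [-12.41192727   0.66156666  -1.41018468] 11.494644175469437
```

View pics/L.png

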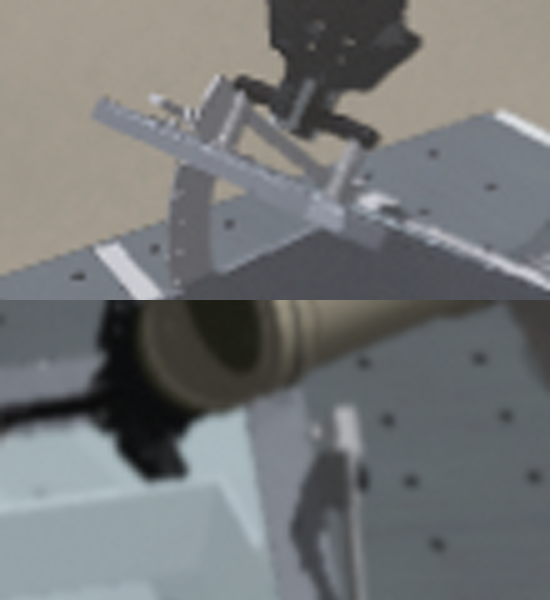

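Run:
```python
from h import *
th=np.deg2rad(8.4);u=np.array([np.cos(th),np.sin(th)]);v=np.array([-u[1],u[0]])
for f in("scene0","sceneL","side0","sideL","w5"):
    A=np.load(f+".npy")
    d=A[...,:2]-[519.7,272.7];x=d@u-115;y=d@v;z=A[...,2]-128
    R=np.hypot(x,z);a=np.arctan2(z,-x)
    for lo,hi in((145,152),(152,157),(157,165),(165,178)):
        k=(y>lo)&(y<hi)&(R>172)&(R<200)&(z>70)
        if k.sum(): print(f,lo,hi,k.sum(),"ang",np.percentile(a[k],[5,25,50,75,95]).round(3),"R",np.median(R[k]).round())
```

```text
scene0 157 165 15 ang [0.709 0.72  0.734 0.741 0.763] R 182.0
scene0 165 178 22 ang [0.697 0.73  0.738 0.745 0.751] R 184.0
sceneL 145 152 13 ang [0.623 0.647 0.66  0.677 0.683] R 186.0
sceneL 152 157 4 ang [0.679 0.684 0.69  0.695 0.696] R 183.0
sceneL 157 165 17 ang [0.662 0.711 0.734 0.741 0.759] R 185.0
sceneL 165 178 23 ang [0.72  0.723 0.729 0.745 0.757] R 184.0
side0 145 152 5 ang [0.441 0.48  0.502 0.716 0.73 ] R 173.0
side0 152 157 3 ang [0.69  0.698 0.708 0.726 0.74 ] R 177.0
side0 157 165 12 ang [0.704 0.709 0.718 0.726 0.73 ] R 184.0
side0 165 178 4 ang [0.7   0.701 0.702 0.706 0.716] R 191.0
sideL 145 152 5 ang [0.655 0.657 0.665 0.672 0.714] R 187.0
sideL 152 157 2 ang [0.709 0.714 0.721 0.728 0.733] R 174.0
sideL 157 165 12 ang [0.704 0.709 0.717 0.726 0.738] R 185.0
sideL 165 178 4 ang [0.701 0.702 0.71  0.72  0.725] R 196.0
w5 145 152 118 ang [0.607 0.758 0.834 0.891 0.928] R 172.0
w5 152 157 122 ang [0.693 0.715 0.743 0.759 0.916] R 175.0
w5 157 165 366 ang [0.712 0.735 0.739 0.741 0.745] R 189.0
w5 165 178 433 ang [0.716 0.736 0.738 0.74  0.743] R 190.0
```

Emit:
jog_arm([
  [[0,0.1,-4.3],[0.02,0,0]],
  [[0,0.1,-8.6],[0.04,0,0]],
  [[0,0.2,-11.8],[0.055,0,0]],
  [[0,0.2,-11.8],[0.055,0,0]],
  [[0,0.2,-11.8],[0.055,0,0]],
  [[0,0.2,-11.8],[0.055,0,0]],
  [[0,0.2,-11.8],[0.055,0,0]],
])

```text
time: 21.25
tool_pos: [470.5, 266.6, 267.8]
tcp_rot: [-137.5, 0.0, 98.5]
ft_force: [-12.8, -1.4, 1.0]
finger_gap: 11.6
grip_force: 70.8
```

```bash
python3 lid.py
python3 - <<'E'
from h import *
th=np.deg2rad(8.4);u=np.array([np.cos(th),np.sin(th)]);v=np.array([-u[1],u[0]])
for n in("scene","side"):
    p,A=world(n); cv2.imwrite(f"pics/{n}M.png",p)
    d=A[...,:2]-[519.7,272.7];x=d@u-115;y=d@v;z=A[...,2]-128
    R=np.hypot(x,z);a=np.arctan2(z,-x)
    for lo,hi in((145,152),(152,157),(157,165)):
        k=(y>lo)&(y<hi)&(R>172)&(R<200)&(z>70)
        if k.sum(): print(n,lo,hi,k.sum(),"ang",np.percentile(a[k],[5,25,50,75,95]).round(3))
E
```

```text
si 20 [0.623 0.651 0.672 0.68  0.686]
sc 1906 [0.676 0.699 0.713 0.725 0.744]
21.25 [470.52258206 266.64552717 267.83189998] [-1.37501535e+02  3.90781251e-02  9.84714759e+01] [-12.81955892  -1.3972208    1.01060394] 11.637941357304134
scene 145 152 11 ang [0.696 0.705 0.718 0.734 0.768]
scene 152 157 4 ang [0.694 0.714 0.727 0.734 0.739]
scene 157 165 18 ang [0.708 0.727 0.73  0.74  0.76 ]
side 145 152 4 ang [0.536 0.676 0.739 0.786 0.887]
side 157 165 4 ang [0.725 0.725 0.729 0.736 0.743]
```

```bash
python3 -c "
from bench import r
print(r.hand_in())"
```

```text
the job is handed in; nothing more can be done
None
```

I handed the job in at about 21 s: by camera, the five plates sit square against both fences, and the gripper is holding the lid at about 0.715 rad with the index at about 0.72 rad; hand-in returned no verdict, and I did not re-measure the index or the other tools at the end.

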